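# Stand up the washed topping cassette and push it into its place in the packed rack

## Task

Pick up the orange topping cassette that lies on the drying rest, stand it upright on the green mat and let go of it there. Then take it again by its grip tab and push it from the front between the blue cassettes in the steel rack, into the gap marked by the green tag, until it is fully home against the rack's back, upright and square like its neighbours, and let go. Do not topple the blue cassettes, and leave the ring, the cup and the shaker where they are.

Things in the scene. Friction and masses are not known exactly. Their poses are not given: they have to be found in the camera images.
- cassette_mid (a point): Orange slippery plastic cassette, 0.2 kg: body 60 wide (own x) x 24 thick (y) x 100 tall (z) mm, 145 with its tab. Its two narrow edges taper over the last 14 mm to an 8 mm flat nose; same after a half turn about z. Point: its centre, 72.5 mm above the foot along z. Starts flat on the rest, a broad face (+y) up, tab end (+z) level, 10 to 80 degrees right of straight back to the robot.
- cassette_tab (a point): Grey grip tab on the orange cassette's top end, 30 (own x) x 12 (y) x 45 mm tall (z), centred on the body. Point: the tab's middle, 122.5 mm above the foot, 22.5 mm above the body's flat shoulder, 50 mm above the cassette's centre. Axes as for the cassette.
- rest: Drying rest, fixed: two steel rails 110 mm long (own x) whose tops are 30 mm above the table, 36 mm wide over all (own y). Origin: centre of its underside. The orange cassette lies along it and overhangs its sides by 12 mm, so its narrow edges can be taken from the sides.
- mat: Green plastic mat, fixed to the table, 130 x 130 mm, 4 mm thick (top 4 mm above the table). Origin: centre of its underside.
- rack: Fixed steel rack, 90 mm deep (own x), 138 wide (y), open above and to own -x. Floor 4 mm thick; back wall 70 mm high, inner face at x = +40; side walls 60 high, inner faces at y = -64, +64. Origin: centre of underside, on the table. Holds four blue cassettes with three gaps, about 9 mm, near y = -33, 0, +33. Fully home, a cassette has its width along x, nose on the back wall, centre at x = +10.
- tag_green: Green tag, 24 x 16 x 14 mm, on top of the rack's back wall behind one of the three gaps: the gap where the orange cassette belongs. Two white tags sit behind the other two gaps. Tags stand at y = -28, 0 and +28 mm of the rack, shuffled. Origin: underside, at the wall.
- row_a_mid (a point): Blue cassette, same size, mass and tab as the orange one but with plain narrow edges (4 mm bevels), loose, standing in the rack at the rack's -y end (about y = -49 mm), its width along the rack's x. Point and axes as for the orange one.
- row_b_mid (a point): Blue cassette like the one at the -y end, second from the -y end (about y = -16 mm); nominally 0.2 kg.
- row_c_mid (a point): Blue cassette like the one at the -y end, third from the -y end (about y = +16 mm); nominally 0.2 kg.
- row_d_mid (a point): Blue cassette like the one at the -y end, at the +y end (about y = +49 mm); nominally 0.2 kg.
- ring: White plastic ring lying on the table, loose, 60 mm across, 28 mm high; a bystander. Origin: centre of its underside.
- cup: Steel cup, loose, 64 mm across, 75 mm high, open top; a bystander. Origin: centre of its underside.
- shaker: Jar with red cap, loose, 48 mm across, 115 mm high; a bystander. Origin: centre of its underside.
There are look-alikes about, which are no part of the job. Of the things like the part that bears cassette_mid, leave any that is yellow; of the rest the larger one is meant. There is more than one size of the mat; the one meant has the size given above.

How it is judged:
By the outcome, as a careful person would: the job done as asked, in the order asked, and still so for the second after the job is handed in, with the robot touching nothing.
It also fails if it takes over 64 s, if anything falls off the work surface, if the arm or the gripper's body presses on something with over 40 N, if the wrist force passes 120 N, or if a joint passes its speed limit or range.

## Robot

A 6-joint arm with a two-finger parallel gripper is mounted at the origin on the work surface. World frame = base frame: x ahead of the robot, y to its left, z up, the work surface at z = 0. Lengths are in m, angles in rad, forces in N, time in s.
With the tool pointing down it reaches from about 0.375 to 0.9 m from the base axis. Payload 3.1 kg.
Tool frame: the origin (TCP) lies at the centre of the arm's flange, where the gripper is bolted on; the fingertips stand 182 mm ahead of it and the grasp point (between the pads) lies 164 mm ahead of it; z points along the fingers, y is the line along which they close (so a half turn about z gives the same grasp; the last joint's range is limited). The gripper opens to 87 mm and grips with 3 to 60 N. Pads are 19 mm wide; open, the fingers measure 117 mm over their backs; the gripper's body (75 mm by 190 mm) begins 51 mm behind the grasp point.
Start: joints at [-1.421, 0.527, 1.433, -0, 1.181, -0.178], TCP at [0.202, -0.591, 0.405] pointing down, gripper open.
Joint ranges: [-3.08, 3.08], [-0.75, 2.2], [0.22, 2.44], [-1.43, 4.57], [0, 2.65], [-2.85, 2.85]. Speed limits (rad/s): [2.79, 2.79, 3.14, 3.14, 3.14, 3.14].

## Interface

Orientations are given as a unit quaternion [x, y, z, w].
In Python, from rig import * gives the robot as it stands.
- The arm moves only by the tool move_arm, never from a script. Its argument "commands" is a list that holds one entry, the list of rows, each a list of 6 numbers: the shift along the tool's x, y, z in units of 40 mm (1.0 is 40 mm), then the turn, a rotation vector about the tool's x, y, z in rad. A call has 1 to 12 rows; each row is the pose to reach, as a shift and turn from the pose commanded when the call began, along the tool's axes at that moment; what a row does not reach only later rows make up. A row lasts 1/8 s, in which the tool goes at most 62.5 mm and 10.7 degrees, less where a joint would pass 70% of its speed; a pose out of reach is approached as far as the arm can. A call with a gripper value outside its range is refused whole. "claw" is the closure, from -1 (fully open) to 1 (shut), so that 0 is half open, set as the call begins (left out, the last holds). The fingers move at their own pace and stop on an object; "squeeze" is the grip in N (left out, the last holds). Time passes only in rows, so rows that repeat a pose let the fingers close. It gives the time, the measured TCP pose, the force, the opening and the grip force at its end, in the units of the state.
- get_obs(): the state, without advancing time (a new reading comes with each control period).
- camera(name): name is "scene" or "top" or "wrist"; returns a dict with "pixels" (400x640x3 uint8, blue, green, red), "range_z" (400x640 float32, m along the optical axis (not along the pixel's ray), 0 where there is no reading), "camera_matrix" (3x3 intrinsics, pixels), "extrinsics" (4x4, takes a point from world to camera coordinates). Camera axes: x right, y up, looking along -z (the intrinsics and any distortion apply to the point x, -y, -z); pixel columns grow to the right and rows downward; lengths in m; the calibration is good to about 2 mm. A picture is of the moment at which its call begins.
- hand_in(): hands the job in; it is judged then, once.
The state is a dict: "time": time; "q": joint angles; "joint_velocities": joint speeds; "joint_torque": joint torques, N m; "position": TCP position; "tool_rot": TCP orientation; "ft_force": force on the tool from outside, world axes, zero at the start; "moment": the same for the moment, N m; "grip_width": finger opening in m; "grip_force": force on a finger pad.
Only numpy, scipy, OpenCV 4.12 (cv2) and the standard library are available. Lean on these libraries where they do the work, as an engineer would, in place of code of your own. Each camera call takes 0.05 s, during which the arm holds its last target. There are 200 camera calls.

## Working session

There is one attempt and no reset: what is moved stays moved. The work goes in short steps, Python scripts to look and compute and a tool call to move; the robot and the scene stay as the last step left them, time stands still between calls to the robot, and variables do not carry over. Pictures are saved under pics/ and viewed, at most 10 in all, crops included, and the job is handed in when it is done.

Besides the shell and the picture viewer there is one more tool, called after "Request:" by a JSON object that holds its "op" and its "data". move_arm: Moves the arm, as the interface text tells. Its arguments: {"type":"object","properties":{"commands":{"type":"array","items":{"type":"array","items":{"type":"array","items":{"type":"number"}}}},"claw":{"type":"number"},"squeeze":{"type":"number"}},"required":["commands"]}

```bash
mkdir -p pics; ls; cat > h.py <<'E'
from rig import *
import numpy as np, cv2
from scipy.spatial.transform import Rotation as R
def cloud(c):
    K=c["camera_matrix"];T=np.linalg.inv(c["extrinsics"]);d=c["range_z"]
    v,u=np.mgrid[0:d.shape[0],0:d.shape[1]]
    x=(u-K[0,2])/K[0,0]*d; y=(v-K[1,2])/K[1,1]*d
    P=np.stack([x,-y,-d],-1)
    return P@T[:3,:3].T+T[:3,3]
E
python3 - <<'E'
from h import *
for n in ["scene","top"]:
    c=camera(n); cv2.imwrite(f"pics/{n}0.png",c["pixels"]); np.savez(f"{n}0.npz",**c)
    print(n,c["camera_matrix"],c["extrinsics"],[k for k in c])
print(get_obs())
E
```

```text
pics
scene [[411.76383301   0.         320.74299686]
 [  0.         411.76383301 199.15777226]
 [  0.           0.           1.        ]] [[-0.04731212  0.99886964 -0.0045827   0.03888588]
 [-0.64482822 -0.02703826  0.76384914  0.23187335]
 [ 0.76286181  0.03909437  0.64537857 -1.37508321]
 [ 0.          0.          0.          1.        ]] ['pixels', 'range_z', 'camera_matrix', 'extrinsics']
top [[519.05584531   0.         319.58381711]
 [  0.         519.05584531 199.6738845 ]
 [  0.           0.           1.        ]] [[-0.00253821 -0.99999392  0.00239183 -0.01965839]
 [ 0.99473802 -0.00227988  0.10242598 -0.47074388]
 [-0.1024199   0.00263922  0.99473775 -1.26088084]
 [ 0.          0.          0.          1.        ]] ['pixels', 'range_z', 'camera_matrix', 'extrinsics']
{'time': 0.1, 'q': array([-1.42050742e+00,  5.28349988e-01,  1.43378870e+00, -1.39485851e-05,
        1.18139505e+00, -1.78495333e-01]), 'joint_velocities': array([-5.70598196e-04,  2.98996760e-04, -3.31790022e-03, -1.11532467e-03,
        2.33617206e-03, -2.44831029e-05]), 'joint_torque': array([-4.52371614e-04, -4.40984452e+01, -1.77151144e+01,  6.34051720e-02,
        5.33385691e-02, -3.58176840e-05]), 'position': array([ 0.20178878, -0.5911938 ,  0.40387878]), 'tool_rot': array([ 9.86517119e-01,  1.63655220e-01,  7.23832918e-06, -9.70535234e-04]), 'ft_force': array([-0.96185733, -0.2788786 ,  0.3677864 ]), 'moment': array([-0.02616922,  0.01362538,  0.01829161]), 'grip_force': 0.0, 'grip_width': 0.08648400219105441}
```

View pics/scene0.png

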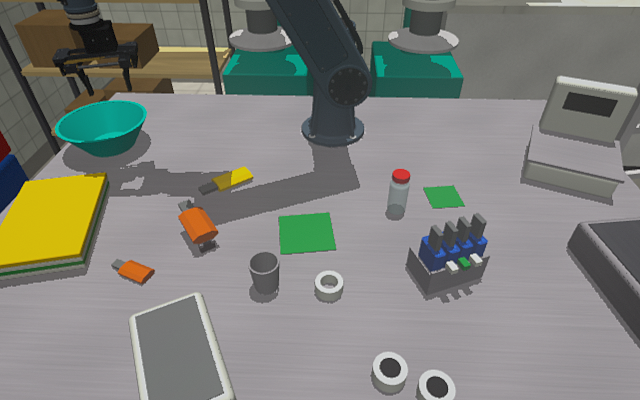

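View pics/top0.png

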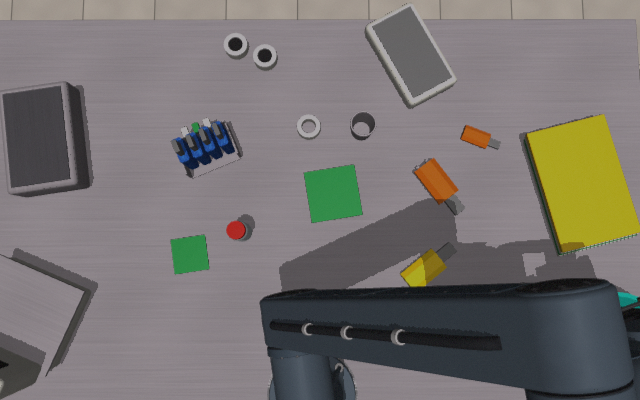

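The orange candidates in the top view are the large one on rails at (435,180) and a small one at (477,137). The yellow one at (424,268) is excluded by colour. The larger orange one, lying on the rest, is the one meant. There are two mats, a large one at (333,193) and a small one at (190,254), and the large one should be 130 mm. The tags sit at about (184,132), (196,128) and (208,124), with green apparently in the middle. I'll measure these and check them in a crop.

```bash
cat >> h.py <<'E'
def ray(c,uv,z):
    K=c["camera_matrix"];T=np.linalg.inv(c["extrinsics"]);uv=np.atleast_2d(np.asarray(uv,float))
    d=np.c_[(uv[:,0]-K[0,2])/K[0,0],-(uv[:,1]-K[1,2])/K[1,1],-np.ones(len(uv))]@T[:3,:3].T
    o=T[:3,3]; s=(z-o[2])/d[:,2]
    return o+s[:,None]*d
def mask(c,lo,hi): return cv2.inRange(cv2.cvtColor(c["pixels"],cv2.COLOR_BGR2HSV),lo,hi)
def rect(c,m,z,amin=60):
    out=[]
    for k in cv2.findContours(m,cv2.RETR_EXTERNAL,cv2.CHAIN_APPROX_NONE)[0]:
        if cv2.contourArea(k)<amin: continue
        p=ray(c,k[:,0,:],z)[:,:2]
        r=cv2.minAreaRect((p*1000).astype(np.float32)); out.append((np.round(k.mean((0,1))),)+tuple(np.round(x,1) for x in r))
    return out
E
python3 - <<'E'
from h import *
c=dict(np.load("top0.npz")); s=dict(np.load("scene0.npz"))
for n,m,z in [("orange",mask(c,(5,150,80),(15,255,255)),.054),("mat",mask(c,(50,120,60),(75,255,255)),.004),
  ]: 
    for r in rect(c,m,z): print(n,r)
P=cloud(c)
for lo,hi,n in [(.142,.156,"tabs"),(.078,.09,"tags")]:
    m=((P[...,2]>lo)&(P[...,2]<hi)).astype(np.uint8); m[:,260:]=0; m[:,:160]=0;m[200:]=0;m[:60]=0
    k,L,st,ce=cv2.connectedComponentsWithStats(m)
    for i in range(1,k):
        if st[i,4]>5: print(n,st[i,4],ce[i].round(1),P[L==i].mean(0).round(4),c["pixels"][L==i].mean(0).round())
# tab of orange
m=((P[...,2]>.03)&(P[...,2]<.065)).astype(np.uint8); m[:,:400]=0;m[:,480:]=0;m[:150]=0;m[220:]=0
m&=(c["pixels"].max(-1).astype(int)-c["pixels"].min(-1)<40).astype(np.uint8)
print("greytab",m.sum(),P[m>0].mean(0))
a=cv2.resize(c["pixels"][90:200,150:280],None,fx=4,fy=4,interpolation=2); b=cv2.resize(c["pixels"][110:220,400:510],None,fx=3.2,fy=3.2)
d=cv2.resize(s["pixels"][200:310,395:500],None,fx=4,fy=4,interpolation=2)
im=np.zeros((600,800,3),np.uint8)
a=cv2.resize(a,(440,372));im[:372,:440]=a;im[:352,445:797]=b; d=cv2.resize(d,(215,225));im[375:600,:215]=d
cv2.imwrite("pics/crop1.png",im)
E
```

```text
orange (array([436., 181.]), array([ 513.2, -303.3]), array([99.6, 59.8]), np.float64(36.6))
orange (array([475., 136.]), array([ 622.2, -403.1]), array([65.7, 38.8]), np.float64(68.1))
mat (array([189., 254.]), array([337.7, 303. ]), array([84.8, 85.3]), np.float64(8.6))
mat (array([333., 193.]), array([489.2, -53.8]), array([127.7, 128.3]), np.float64(9.0))
tabs 74 [215.7 128.8] [0.6199 0.2146 0.1483] [95. 91. 90.]
tabs 72 [202.  134.2] [0.6076 0.2454 0.1481] [92. 90. 89.]
tabs 75 [189.3 140.7] [0.5927 0.2737 0.1479] [92. 89. 90.]
tabs 74 [175.2 145.8] [0.5811 0.3053 0.1481] [95. 93. 93.]
tags 60 [206.4 122. ] [0.6524 0.2503 0.0831] [160. 158. 161.]
tags 60 [195.2 126.6] [0.6411 0.2769 0.0831] [ 68. 125.  47.]
tags 58 [184.3 131. ] [0.6305 0.3027 0.0833] [161. 159. 162.]
tags 8 [185.5 145.5] [0.5952 0.2989 0.0834] [50. 25. 13.]
tags 10 [227.8 144.4] [0.5972 0.1977 0.0855] [54. 26. 14.]
tags 15 [201.1 157. ] [0.5673 0.261  0.0836] [55. 28. 16.]
tags 14 [188.4 161.2] [0.5573 0.291  0.0833] [54. 27. 14.]
greytab 246 [ 0.45988773 -0.34325945  0.04741563]
```

View pics/crop1.png

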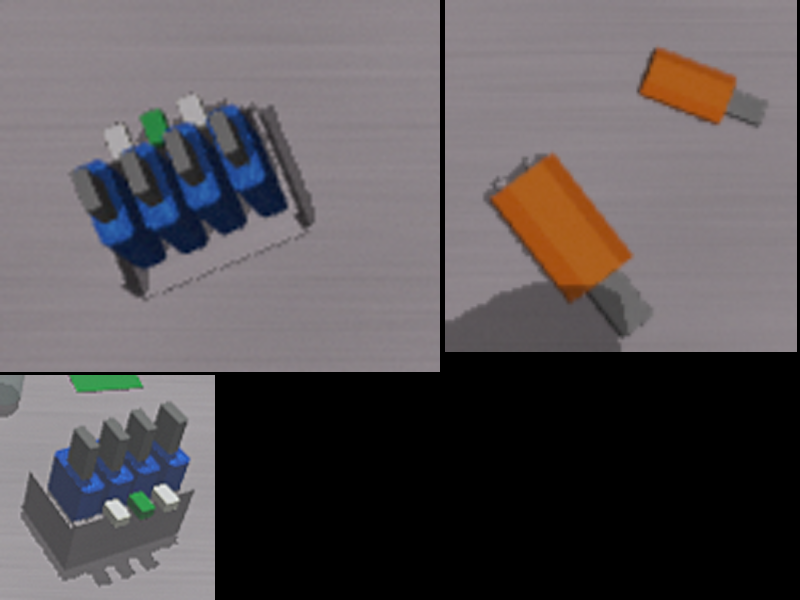

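The crop shows the large orange cassette on its rails with its tab to the lower right. The tags read white, green, white from left to right, so the green one is the middle gap. The mat that measures about 128 mm is the one meant. I'll write a helper that works out the moves.

```bash
cat >> h.py <<'E'
def tool(xa,za):  # rotation from tool x and z axes
    z=np.array(za,float);z/=np.linalg.norm(z);x=np.array(xa,float);x-=z*(x@z);x/=np.linalg.norm(x)
    return np.c_[x,np.cross(z,x),z]
def go(grasp,Rt,off=.164):
    o=get_obs();Rc=R.from_quat(o["tool_rot"]).as_matrix()
    p=np.array(grasp)-off*Rt[:,2]
    d=Rc.T@(p-o["position"])/.04; w=R.from_matrix(Rc.T@Rt).as_rotvec()
    print("cmd",np.r_[d,w].round(3).tolist(),"rows",np.ceil(max(np.linalg.norm(d)*.04/.0625,np.degrees(np.linalg.norm(w))/10.7)),"tcp",p.round(3))
def st():
    o=get_obs(); print({k:np.round(o[k],3).tolist() for k in ["time","q","position","ft_force","grip_width","grip_force"]})
th=np.radians(25); zc=np.array([-.803,-.596,0]); dn=np.array([0,0,-1.])
Rpick=tool(-zc,np.cos(th)*dn-np.sin(th)*zc)
Gp=np.array([.4985,-.3137,.042])
E
python3 - <<'E'
from h import *
print(Rpick.round(3)); go(Gp+[0,0,.08],Rpick)
E
```

```text
[[ 0.728  0.596  0.339]
 [ 0.54  -0.803  0.252]
 [ 0.423 -0.    -0.906]]
cmd [7.609, -3.636, 3.341, 0.066, 0.432, -0.305] rows 6.0 tcp [ 0.443 -0.355  0.271]
```

Request:
{"op": "move_arm", "data": {"commands": [[[7.61,-3.64,3.34,0.066,0.432,-0.305],[7.61,-3.64,3.34,0.066,0.432,-0.305],[7.61,-3.64,3.34,0.066,0.432,-0.305],[7.61,-3.64,3.34,0.066,0.432,-0.305],[7.61,-3.64,3.34,0.066,0.432,-0.305],[7.61,-3.64,3.34,0.066,0.432,-0.305],[7.61,-3.64,3.34,0.066,0.432,-0.305],[7.61,-3.64,3.34,0.066,0.432,-0.305],[7.61,-3.64,3.34,0.066,0.432,-0.305]]], "claw": -1, "squeeze": 40}}

```text
time: 1.23
position: [0.4424, -0.3568, 0.2717]
tool_rot: [0.927, 0.306, 0.205, -0.066]
ft_force: [0.2, 0.4, 0.2]
grip_width: 0.0868
grip_force: 0.0
```

```bash
python3 - <<'E'
from h import *
c=camera("wrist"); cv2.imwrite("pics/w1.png",c["pixels"])
for r in rect(c,mask(c,(5,150,80),(15,255,255)),.054,300): print(r)
st(); go(Gp,Rpick)
E
```

```text
(array([323., 226.]), array([ 520.5, -300.5]), array([84.9, 58.1]), np.float64(36.4))
(array([478., 206.]), array([ 612.6, -398.9]), array([58.3, 35.6]), np.float64(68.2))
{'time': 1.275, 'q': [-0.97, 0.646, 1.723, 0.581, 0.875, -0.437], 'position': [0.442, -0.357, 0.272], 'ft_force': [0.1, -0.704, -0.138], 'grip_width': 0.087, 'grip_force': 0.0}
cmd [-0.82, -0.034, 1.854, 0.004, 0.001, -0.001] rows 2.0 tcp [ 0.443 -0.355  0.191]
```

View pics/w1.png

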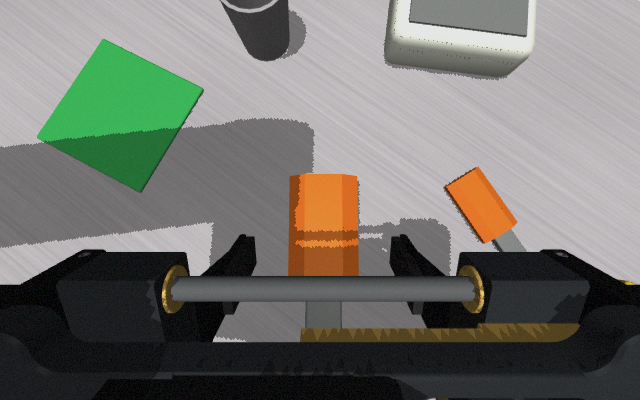

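The wrist view shows the cassette, at columns 289–358, centred between the fingers at 250 and 393. I'll descend and grip.

Request:
{"op": "move_arm", "data": {"commands": [[[-0.4,-0.03,0.9,0,0,0],[-0.82,-0.03,1.85,0,0,0],[-0.82,-0.03,1.85,0,0,0],[-0.82,-0.03,1.85,0,0,0]]]}}

```text
time: 1.78
position: [0.4434, -0.3546, 0.1913]
tool_rot: [0.927, 0.306, 0.206, -0.066]
ft_force: [0.1, 0.1, 0.7]
grip_width: 0.0874
grip_force: 0.0
```

Request:
{"op": "move_arm", "data": {"commands": [[[0,0,0,0,0,0],[0,0,0,0,0,0],[0,0,0,0,0,0],[0,0,0,0,0,0],[0,0,0,0,0,0]]], "claw": 1, "squeeze": 45}}

```text
time: 2.4
position: [0.4437, -0.3541, 0.1909]
tool_rot: [0.927, 0.307, 0.206, -0.066]
ft_force: [-0.7, -0.3, 5.2]
grip_width: 0.0594
grip_force: 45.0
```

```bash
cat >> h.py <<'E'
h=np.array([0,-1.,0]); Rstand=tool(dn,np.cos(th)*h+np.sin(th)*dn)
Gm=np.array([.489,-.054,.072])
E
python3 - <<'E'
from h import *
st(); go(Gp+[0,0,.14],Rpick); print(Rstand.round(3))
E
```

```text
{'time': 2.4, 'q': [-0.965, 0.786, 1.75, 0.677, 0.738, -0.572], 'position': [0.444, -0.354, 0.191], 'ft_force': [-0.681, -0.301, 5.176], 'grip_width': 0.059, 'grip_force': 44.971}
cmd [1.446, 0.016, -3.181, 0.003, 0.001, 0.001] rows 3.0 tcp [ 0.443 -0.355  0.331]
[[ 0.     1.     0.   ]
 [ 0.423  0.    -0.906]
 [-0.906  0.    -0.423]]
```

Request:
{"op": "move_arm", "data": {"commands": [[[0.72,0,-1.6,0,0,0],[1.45,0,-3.2,0,0,0],[1.45,0,-3.2,0,0,0],[1.45,0,-3.2,0,0,0]]]}}

```text
time: 2.9
position: [0.442, -0.354, 0.331]
tool_rot: [0.927, 0.307, 0.205, -0.067]
ft_force: [0.2, -0.7, -1.9]
grip_width: 0.0594
grip_force: 45.0
```

```bash
python3 - <<'E'
from h import *
st(); go(Gm+[0,0,.10],Rstand)
E
```

```text
{'time': 2.9, 'q': [-0.967, 0.551, 1.69, 0.529, 0.985, -0.352], 'position': [0.442, -0.354, 0.331], 'ft_force': [0.152, -0.661, -1.906], 'grip_width': 0.059, 'grip_force': 44.976}
cmd [5.988, -8.307, 5.229, -0.35, -1.443, -0.966] rows 10.0 tcp [0.489 0.095 0.241]
```

Request:
{"op": "move_arm", "data": {"commands": [[[1.0,-1.4,0.9,-0.035,-0.144,-0.097],[1.5,-2.0,1.3,-0.07,-0.289,-0.193],[2.0,-2.8,1.8,-0.105,-0.433,-0.29],[2.5,-3.4,2.2,-0.14,-0.577,-0.386],[3.0,-4.2,2.7,-0.175,-0.722,-0.483],[3.6,-5.0,3.1,-0.21,-0.866,-0.58],[4.2,-5.8,3.7,-0.245,-1.01,-0.676],[4.8,-6.6,4.2,-0.28,-1.154,-0.773],[5.4,-7.5,4.7,-0.315,-1.3,-0.87],[5.99,-8.31,5.23,-0.35,-1.443,-0.966],[5.99,-8.31,5.23,-0.35,-1.443,-0.966],[5.99,-8.31,5.23,-0.35,-1.443,-0.966]]]}}

```text
time: 4.4
position: [0.4887, 0.0944, 0.2398]
tool_rot: [0.596, 0.597, -0.381, 0.378]
ft_force: [-0.9, -0.7, -1.7]
grip_width: 0.0592
grip_force: 45.0
```

```bash
python3 - <<'E'
from h import *
st(); go(Gm+[0,0,.10],Rstand); go(Gm,Rstand)
c=camera("scene"); cv2.imwrite("pics/s2.png",cv2.resize(c["pixels"][60:320,150:520],None,fx=2,fy=2))
E
```

```text
{'time': 4.4, 'q': [0.188, 0.791, 1.818, -1.182, 1.288, 1.02], 'position': [0.489, 0.094, 0.24], 'ft_force': [-0.929, -0.694, -1.717], 'grip_width': 0.059, 'grip_force': 44.975}
cmd [-0.032, 0.008, -0.02, -0.003, -0.002, 0.004] rows 1.0 tcp [0.489 0.095 0.241]
cmd [2.232, 0.019, 1.042, -0.003, -0.002, 0.004] rows 2.0 tcp [0.489 0.095 0.141]
```

View pics/s2.png

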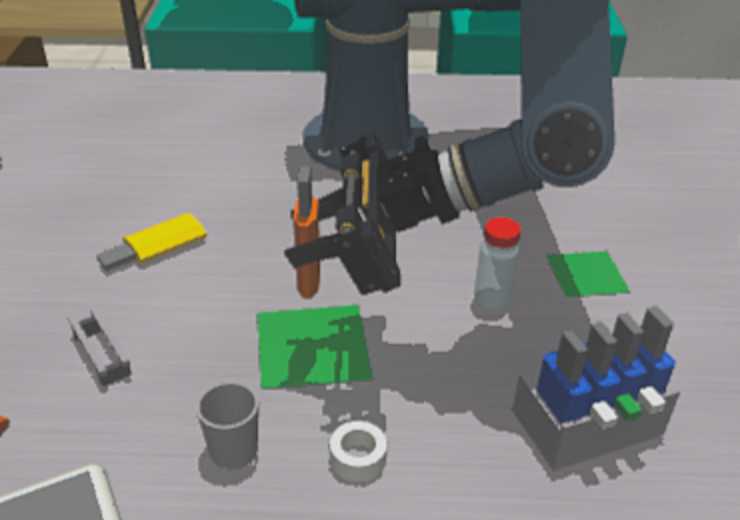

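The cassette is held upright (column 305 in the crop) above the mat. I'll check the clearance to the shaker before lowering.

```bash
python3 - <<'E'
from h import *
c=dict(np.load("top0.npz"))
for r in rect(c,mask(c,(172,120,80),(180,255,255))|mask(c,(0,170,80),(4,255,255)),.115,60): print(r)
c=camera("scene");P=cloud(c);s=(P[...,0]>.33)&(P[...,0]<.6)&(P[...,1]>.05)&(P[...,1]<.4)&(P[...,2]>.02)
v=c["pixels"].max(-1)<110
s&=v&(P[...,2]>.09)
b=P[s]; 
for y in np.arange(.06,.3,.03):
    k=b[abs(b[:,1]-y)<.015]
    if len(k): print(y.round(2),k.min(0).round(3),k[k[:,2].argmin()].round(3))
# foot of orange
m=mask(c,(5,150,60),(15,255,255))>0; q=P[m&(abs(P[...,1]+.05)<.08)&(P[...,2]>.05)]; print("orange low",q[:,2].min(),q.mean(0))
go([.503,-.062,.0745],Rstand)
E
```

```text
(array([236., 230.]), array([393.3, 170.7]), array([41.2, 38.8]), np.float64(89.9))
0.06 [0.439 0.05  0.193] [0.504 0.051 0.193]
0.09 [0.458 0.075 0.203] [0.505 0.088 0.203]
0.12 [0.47  0.105 0.222] [0.503 0.128 0.222]
0.15 [0.392 0.135 0.098] [0.408 0.163 0.098]
0.18 [0.396 0.165 0.092] [0.396 0.194 0.092]
0.21 [0.43  0.195 0.285] [0.554 0.198 0.285]
0.24 [0.403 0.225 0.111] [0.6   0.239 0.111]
0.27 [0.58  0.265 0.096] [0.599 0.266 0.096]
orange low 0.10736032425955211 [ 0.51116276 -0.05141973  0.18776069]
cmd [2.129, 0.354, 1.183, -0.003, -0.002, 0.001] rows 2.0 tcp [0.503 0.087 0.144]
```

Request:
{"op": "move_arm", "data": {"commands": [[[1.06,0.18,0.6,0,0,0],[1.7,0.35,1.0,0,0,0],[2.13,0.35,1.18,0,0,0],[2.13,0.35,1.18,0,0,0],[2.13,0.35,1.18,0,0,0]]]}}

```text
time: 5.12
position: [0.5034, 0.0877, 0.1453]
tool_rot: [0.597, 0.596, -0.38, 0.38]
ft_force: [-0.7, -0.4, -1.3]
grip_width: 0.0594
grip_force: 45.0
```

Request:
{"op": "move_arm", "data": {"commands": [[[0.023,0,0.01,0,0,0],[0.045,0,0.02,0,0,0],[0.057,0,0.027,0,0,0],[0.057,0,0.027,0,0,0]]]}}

```text
time: 5.62
position: [0.5035, 0.088, 0.142]
tool_rot: [0.597, 0.596, -0.38, 0.379]
ft_force: [0.5, 0.4, -2.8]
grip_width: 0.0595
grip_force: 45.0
```

```bash
python3 - <<'E'
from h import *
st()
c=camera("scene");P=cloud(c)
m=(mask(c,(5,150,50),(15,255,255))>0)&(abs(P[...,1]+.055)<.07)&(P[...,0]>.42)&(P[...,0]<.58); q=P[m];print(m.sum(),q.min(0),q.max(0))
E
```

```text
{'time': 5.625, 'q': [0.171, 0.983, 1.775, -1.244, 1.229, 1.169], 'position': [0.504, 0.088, 0.142], 'ft_force': [0.547, 0.351, -2.813], 'grip_width': 0.059, 'grip_force': 44.975}
126 [ 0.46758566 -0.07697986  0.01146845] [ 0.53568878 -0.04851049  0.12439347]
```

Request:
{"op": "move_arm", "data": {"commands": [[[0.023,0,0.01,0,0,0],[0.034,0,0.015,0,0,0],[0.034,0,0.015,0,0,0]]]}}

```text
time: 6.05
position: [0.5036, 0.0879, 0.1412]
tool_rot: [0.596, 0.596, -0.38, 0.38]
ft_force: [-0.8, 1.0, 6.4]
grip_width: 0.059
grip_force: 45.0
```

Request:
{"op": "move_arm", "data": {"commands": [[[0.023,0,0.01,0,0,0],[0.034,0,0.015,0,0,0],[0.034,0,0.015,0,0,0]]]}}

```text
time: 6.42
position: [0.5035, 0.0879, 0.1406]
tool_rot: [0.596, 0.595, -0.381, 0.381]
ft_force: [-0.8, 2.9, 10.4]
grip_width: 0.0594
grip_force: 44.9
```

It is touching down. I'll release and back off.

Request:
{"op": "move_arm", "data": {"commands": [[[0,0,0,0,0,0],[0,0,0,0,0,0],[0,0,0,0,0,0],[0,0,0,0,0,0]]], "claw": -1}}

```text
time: 6.92
position: [0.5035, 0.0879, 0.1387]
tool_rot: [0.597, 0.596, -0.38, 0.379]
ft_force: [-0.4, -0.1, -0.3]
grip_width: 0.0852
grip_force: 0.0
```

Request:
{"op": "move_arm", "data": {"commands": [[[0,0,-0.5,0,0,0],[0,0,-1.2,0,0,0],[0,0,-2.2,0,0,0],[0,0,-3.2,0,0,0],[-1,0,-4.2,0,0,0],[-1.5,0,-4.5,0,0,0],[-1.5,0,-4.5,0,0,0]]]}}

```text
time: 7.8
position: [0.5037, 0.2254, 0.2708]
tool_rot: [0.598, 0.596, -0.378, 0.38]
ft_force: [-0.1, 0.1, -0.4]
grip_width: 0.0868
grip_force: 0.0
```

```bash
cat >> h.py <<'E'
def orange(c):
    P=cloud(c);m=(mask(c,(5,150,50),(15,255,255))>0)&(abs(P[...,1]+.06)<.08)&(P[...,0]>.40)&(P[...,0]<.6)
    return m,P
E
python3 - <<'E'
from h import *
st()
c=camera("scene");m,P=orange(c);q=P[m];print(m.sum(),q.min(0),q.max(0))
t=camera("top");m,P=orange(t);q=P[m];print("top",m.sum(),q.mean(0) if m.sum() else 0)
g=(P[...,2]>.14)&(P[...,2]<.155)&(P[...,0]>.42)&(P[...,0]<.58)&(abs(P[...,1]+.06)<.07)
print("tab",g.sum(),P[g].mean(0) if g.sum() else 0)
if g.sum()>5: print(cv2.minAreaRect((P[g][:,:2]*1000).astype(np.float32)))
top=P[(m)&(P[...,2]>.099)]; print(len(top), cv2.minAreaRect((top[:,:2]*1000).astype(np.float32)) if len(top)>5 else 0, np.median(q[:,2]) if len(q) else 0)
im=np.vstack([cv2.resize(c["pixels"][120:300,220:460],(480,360)),cv2.resize(t["pixels"][130:250,260:460],(480,288))[:240]])
cv2.imwrite("pics/s3.png",im)
E
```

```text
{'time': 7.8, 'q': [0.405, 0.786, 1.616, -0.987, 1.497, 0.904], 'position': [0.504, 0.225, 0.271], 'ft_force': [-0.149, 0.137, -0.384], 'grip_width': 0.087, 'grip_force': 0.0}
92 [ 0.47536932 -0.07167236  0.08933023] [ 0.53483516 -0.04848325  0.12852952]
top 140 [ 0.49345257 -0.05893164  0.09522965]
tab 75 [ 0.50385985 -0.06103795  0.14780452]
((503.9222412109375, -60.87532043457031), (11.219169616699219, 29.604700088500977), 89.17359924316406)
106 ((503.4967041015625, -60.129276275634766), (21.17215919494629, 56.42462921142578), 89.58745574951172) 0.10337542321241178
```

View pics/s3.png

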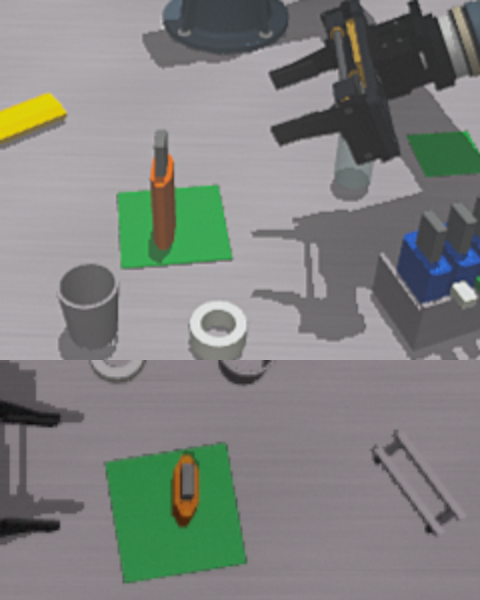

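The cassette stands upright on the mat: its tab is at crop pixel (187,480) and measures (0.504, −0.061), aligned with world x. I'll regrasp it from above by the tab.

```bash
cat >> h.py <<'E'
def down(deg): a=np.radians(deg); return tool([np.cos(a),np.sin(a),0],dn)
E
python3 - <<'E'
from h import *
go([.504,.14,.25],down(90)); go([.504,-.061,.20],down(90))
E
```

```text
cmd [-4.19, 0.016, 0.375, -0.003, 1.133, -0.001] rows 7.0 tcp [0.504 0.14  0.414]
cmd [-5.189, 0.028, 5.456, -0.003, 1.133, -0.001] rows 7.0 tcp [ 0.504 -0.061  0.364]
```

Request:
{"op": "move_arm", "data": {"commands": [[[-1.5,0,0.1,0,0.17,0],[-3.0,0,0.2,0,0.34,0],[-4.19,0.01,0.37,0,0.51,0],[-4.19,0.01,0.37,0,0.68,0],[-4.19,0.01,0.37,0,0.85,0],[-4.19,0.01,0.37,0,1.0,0],[-4.4,0.02,1.8,0,1.133,0],[-4.7,0.02,3.2,0,1.133,0],[-5.0,0.03,4.5,0,1.133,0],[-5.19,0.03,5.46,0,1.133,0],[-5.19,0.03,5.46,0,1.133,0],[-5.19,0.03,5.46,0,1.133,0]]]}}

```text
time: 9.4
position: [0.504, -0.0605, 0.3637]
tool_rot: [0.708, 0.706, -0.001, -0.002]
ft_force: [0.8, -0.2, 0.4]
grip_width: 0.087
grip_force: 0.0
```

```bash
python3 - <<'E'
from h import *
st(); go([.504,-.061,.130],down(90))
E
```

```text
{'time': 9.4, 'q': [-0.34, 0.43, 1.766, 0.0, 0.949, -0.337], 'position': [0.504, -0.06, 0.364], 'ft_force': [0.785, -0.241, 0.393], 'grip_width': 0.087, 'grip_force': 0.0}
cmd [-0.016, 0.005, 1.742, -0.003, -0.001, -0.003] rows 2.0 tcp [ 0.504 -0.061  0.294]
```

Request:
{"op": "move_arm", "data": {"commands": [[[-0.01,0,0.6,0,0,0],[-0.01,0,1.2,0,0,0],[-0.01,0,1.74,0,0,0],[-0.01,0,1.74,0,0,0],[-0.01,0,1.74,0,0,0]]]}}

```text
time: 10.02
position: [0.5048, -0.0599, 0.296]
tool_rot: [0.707, 0.707, 0.0, 0.0]
ft_force: [-0.3, 0.4, 0.3]
grip_width: 0.0869
grip_force: 0.0
```

Request:
{"op": "move_arm", "data": {"commands": [[[0,0,0,0,0,0],[0,0,0,0,0,0],[0,0,0,0,0,0],[0,0,0,0,0,0],[0,0,0,0,0,0],[0,0,0,0,0,0]]], "claw": 1, "squeeze": 55}}

```text
time: 10.78
position: [0.5046, -0.0607, 0.2954]
tool_rot: [0.707, 0.707, -0.0, 0.0]
ft_force: [0.2, 0.1, -0.2]
grip_width: 0.035
grip_force: 0.0
```

Request:
{"op": "move_arm", "data": {"commands": [[[0,0,-0.5,0,0,0],[0,0,-1.5,0,0,0],[0,0,-2.8,0,0,0],[0,0,-2.8,0,0,0],[0,0,-2.8,0,0,0]]]}}

```text
time: 11.4
position: [0.5039, -0.0604, 0.4067]
tool_rot: [0.707, 0.707, -0.0, -0.001]
ft_force: [0.6, 0.4, -2.3]
grip_width: 0.0294
grip_force: 54.9
```

```bash
python3 - <<'E'
from h import *
st()
c=dict(np.load("top0.npz")); P=cloud(c); px=c["pixels"]
# rack: blue shoulders, tabs, back wall rows, front floor edge
xr=np.array([np.cos(np.radians(23.2)),np.sin(np.radians(23.2))]); yr=np.array([-xr[1],xr[0]]); O=np.array([.6003,.2598])
L=np.stack([(P[...,:2]-O)@xr,(P[...,:2]-O)@yr],-1)*1000
reg=(abs(L[...,0])<90)&(abs(L[...,1])<100)&(P[...,2]>.001)
for n,lo,hi in [("wall/side .06-.075",.055,.075),("tab",.142,.155),("shoulder",.099,.107),("tags",.08,.087)]:
    m=reg&(P[...,2]>lo)&(P[...,2]<hi)
    l=L[m]; print(n,len(l),np.percentile(l,[1,50,99],axis=0).round(1).tolist())
m=reg&(P[...,2]>.064)&(P[...,2]<.075)&(L[...,0]>25); print("backwall",m.sum(),np.percentile(L[m][:,0],[5,50,95]))
f=reg&(P[...,2]>.002)&(P[...,2]<.007)&(L[...,0]<-20)&(abs(L[...,1])<60); print("floor",f.sum(),np.percentile(L[f][:,0],[1,5,50]))
tabs=reg&(P[...,2]>.142)&(P[...,2]<.155)
k,lab,s,ce=cv2.connectedComponentsWithStats(tabs.astype(np.uint8))
for i in range(1,k): print(L[lab==i].mean(0).round(1),cv2.minAreaRect(L[lab==i].astype(np.float32)))
E
```

```text
{'time': 11.4, 'q': [-0.34, 0.368, 1.72, -0.0, 1.055, -0.339], 'position': [0.504, -0.06, 0.407], 'ft_force': [0.563, 0.397, -2.318], 'grip_width': 0.029, 'grip_force': 54.943}
wall/side .06-.075 294 [[-46.7, -69.3], [-17.8, -22.2], [39.8, 69.2]]
tab 295 [[-15.4, -54.8], [-0.1, 10.1], [15.9, 55.2]]
shoulder 541 [[-30.2, -60.7], [-13.0, 4.3], [31.2, 60.3]]
tags 207 [[-30.6, -60.9], [40.3, 1.4], [55.5, 54.6]]
backwall 30 [25.96316267 35.22381468 43.44217137]
floor 434 [-88.78382913 -83.67953365 -44.19891901]
[  0.2 -49.2] ((0.7514333724975586, -48.909420013427734), (12.214210510253906, 30.466964721679688), 89.09332275390625)
[  1.1 -16.2] ((1.7445402145385742, -15.754833221435547), (12.2550687789917, 31.47846221923828), 89.45679473876953)
[-1.5 15.8] ((-0.38915443420410156, 16.060483932495117), (12.405284881591797, 31.91874885559082), 86.90654754638672)
[ 0.3 49.4] ((0.9054155349731445, 49.691200256347656), (30.018489837646484, 11.904414176940918), 0.32287082076072693)
```

The tab is gripped and the cassette lifted. I'll go to the pre-insert pose, 95 mm in front of the row centre, with yaw 113.2°.

```bash
cat >> h.py <<'E'
A=np.radians(23.2); xr=np.array([np.cos(A),np.sin(A),0]); yr=np.array([-xr[1],xr[0],0]); O=np.array([.6003,.2598,0])
def slot(x,y,z,deg=113.2): return O+x/1e3*xr+y/1e3*yr+[0,0,z]
E
python3 - <<'E'
from h import *
go(slot(-95,0,.243),down(113.2)); go(slot(-95,0,.138),down(113.2))
E
```

```text
cmd [7.069, 0.222, -0.005, -0.002, -0.001, -0.406] rows 5.0 tcp [0.513 0.222 0.407]
cmd [7.068, 0.226, 2.62, -0.002, -0.001, -0.406] rows 5.0 tcp [0.513 0.222 0.302]
```

Request:
{"op": "move_arm", "data": {"commands": [[[1.0,0.03,0,0,0,-0.07],[2.4,0.07,0,0,0,-0.15],[3.8,0.12,0,0,0,-0.23],[5.2,0.17,0,0,0,-0.31],[6.4,0.2,0,0,0,-0.406],[7.07,0.22,0,0,0,-0.406],[7.07,0.22,0.5,0,0,-0.406],[7.07,0.22,1.2,0,0,-0.406],[7.07,0.22,1.9,0,0,-0.406],[7.07,0.22,2.4,0,0,-0.406],[7.07,0.22,2.62,0,0,-0.406],[7.07,0.22,2.62,0,0,-0.406]]]}}

```text
time: 12.9
position: [0.5134, 0.222, 0.3013]
tool_rot: [0.55, 0.835, -0.001, -0.001]
ft_force: [0.3, -0.6, -1.9]
grip_width: 0.0295
grip_force: 55.0
```

```bash
python3 - <<'E'
from h import *
st(); go(slot(-75,0,.133),down(113.2))
c=camera("scene");t=camera("top")
for n,k in (("scene",c),("top",t)):
    P=cloud(k);L=np.stack([(P-O)@xr,(P-O)@yr,P[...,2]],-1)*1000
    m=(mask(k,(5,150,50),(15,255,255))>0)&(abs(L[...,0]+95)<60)&(abs(L[...,1])<50); 
    if m.sum()>10: print(n,m.sum(),np.percentile(L[m],[1,50,99],axis=0).round(1).tolist())
im=np.vstack([cv2.resize(c["pixels"][150:300,360:520],(480,450)),cv2.resize(t["pixels"][90:200,150:280],(480,406))])
cv2.imwrite("pics/s4.png",cv2.resize(np.hstack([im[:450],np.vstack([im[450:],np.zeros((44,480,3),np.uint8)])]),(800,375)))
E
```

```text
{'time': 12.9, 'q': [0.208, 0.583, 1.692, -0.0, 0.87, -0.197], 'position': [0.513, 0.222, 0.301], 'ft_force': [0.252, -0.617, -1.889], 'grip_width': 0.03, 'grip_force': 54.995}
cmd [0.011, 0.495, 0.107, -0.003, -0.0, 0.0] rows 1.0 tcp [0.531 0.23  0.297]
scene 239 [[-122.3, -13.7, 8.6], [-77.2, -8.9, 93.8], [-64.3, 8.3, 105.1]]
```

View pics/s4.png

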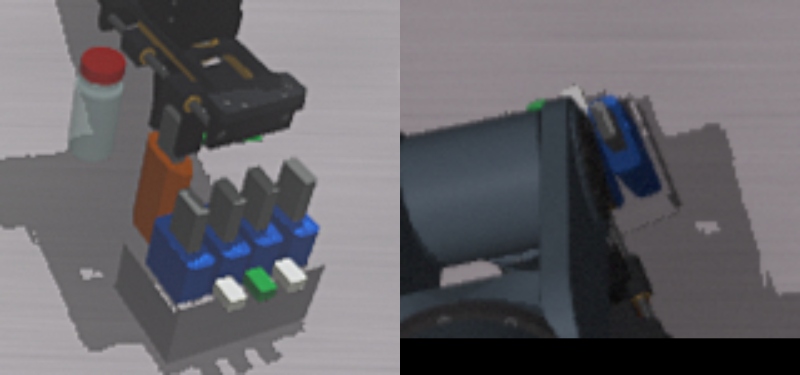

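The pictures show the cassette upright in front of the row, facing the middle gap behind the green tag. The fingers may have slipped upward when I lifted, so I'll check the foot height.

```bash
python3 - <<'E'
from h import *
c=camera("scene");P=cloud(c);L=np.stack([(P-O)@xr,(P-O)@yr,P[...,2]],-1)*1000
o=(mask(c,(5,150,50),(15,255,255))>0)&(abs(L[...,0]+95)<60)&(abs(L[...,1])<50)
b=(mask(c,(105,100,50),(125,255,255))>0)&(abs(L[...,0])<60)&(abs(L[...,1])<70)
for n,m in(("o",o),("b",b)):
    hh=np.histogram(L[m][:,2],bins=np.arange(84,116,2)); print(n,dict(zip(hh[1].astype(int).tolist(),hh[0].tolist())))
    print(np.percentile(L[m][:,2],[0,2,5]))
g=(c["pixels"].max(-1).astype(int)-c["pixels"].min(-1)<30)&(L[...,2]>106)
for i,w in(("otab",-95),("btab",0)):
    m=g&(abs(L[...,0]-w)<25)&(abs(L[...,1])<(8 if w else 24)); print(i,m.sum(),np.percentile(L[m],[2,50,98],axis=0).round(1).tolist())
E
```

```text
o {84: 6, 86: 5, 88: 5, 90: 8, 92: 8, 94: 7, 96: 5, 98: 10, 100: 9, 102: 51, 104: 41, 106: 1, 108: 0, 110: 0, 112: 0}
[ 8.99599306 14.83089571 44.66454541]
b {84: 38, 86: 43, 88: 42, 90: 45, 92: 58, 94: 49, 96: 62, 98: 46, 100: 57, 102: 149, 104: 301, 106: 46, 108: 4, 110: 1, 112: 0}
[55.04540322 62.23338824 68.12809053]
otab 542 [[-114.2, -7.8, 110.3], [-81.2, -2.8, 234.9], [-70.3, 7.6, 464.1]]
btab 1030 [[-22.7, -22.6, 109.6], [-1.6, -0.8, 150.1], [16.7, 22.5, 234.6]]
```

The orange shoulder is about 0.5 mm below the blue ones, so the foot is at roughly 3.5 mm. I'll raise it 3 mm, advance to the gap and then push in slowly.

Request:
{"op": "move_arm", "data": {"commands": [[[0.01,0,-0.08,0,0,0],[0.01,0.2,-0.08,0,0,0],[0.01,0.4,-0.08,0,0,0],[0.01,0.6,-0.08,0,0,0],[0.01,0.75,-0.08,0,0,0],[0.01,0.75,-0.08,0,0,0]]]}}

```text
time: 13.8
position: [0.5415, 0.2345, 0.3057]
tool_rot: [0.55, 0.835, 0.0, 0.0]
ft_force: [0.1, -0.8, -2.2]
grip_width: 0.0293
grip_force: 55.0
```

Request:
{"op": "move_arm", "data": {"commands": [[[0,0.08,0,0,0,0],[0,0.16,0,0,0,0],[0,0.24,0,0,0,0],[0,0.32,0,0,0,0],[0,0.4,0,0,0,0],[0,0.4,0,0,0,0]]]}}

```text
time: 14.55
position: [0.556, 0.2407, 0.3058]
tool_rot: [0.55, 0.835, 0.0, 0.0]
ft_force: [0.3, 0.6, -2.8]
grip_width: 0.0297
grip_force: 55.0
```

```bash
cat >> h.py <<'E'
def rackview(c):
    P=cloud(c);L=np.stack([(P-O)@xr,(P-O)@yr,P[...,2]],-1)*1000
    reg=(abs(L[...,0]+20)<110)&(abs(L[...,1])<75)
    o=(mask(c,(5,150,50),(15,255,255))>0)&reg; b=(mask(c,(105,100,40),(125,255,255))>0)&reg
    return L,o,b
def loc():
    o=get_obs();Rc=R.from_quat(o["tool_rot"]).as_matrix();g=o["position"]+.164*Rc[:,2]-O
    f=o["ft_force"];print("x,y,z mm",(1e3*np.r_[g@xr,g@yr,g[2]]).round(1),"f",np.r_[f@xr,f@yr,f[2]].round(1),"t",o["time"])
E
python3 - <<'E'
from h import *
loc(); c=camera("scene"); L,o,b=rackview(c)
print(np.percentile(L[o],[2,50,98],axis=0).round(1).tolist())
m=((o|b)&(L[...,2]>101)&(L[...,2]<108)).astype(np.uint8)
hist=np.histogram(L[m>0][:,1],bins=np.arange(-64,66,3));print(list(zip(hist[1].astype(int),hist[0])))
cv2.imwrite("pics/s5.png",cv2.resize(c["pixels"][190:310,390:510],(720,600),interpolation=2)[:,:])
E
```

```text
x,y,z mm [-4.820e+01 -1.000e-01  1.418e+02] f [ 0.5  0.4 -2.8] t 14.55
[[-75.1, -13.2, 73.4], [-59.8, -8.0, 106.7], [-29.6, 0.0, 109.5]]
[(np.int64(-64), np.int64(2)), (np.int64(-61), np.int64(41)), (np.int64(-58), np.int64(34)), (np.int64(-55), np.int64(33)), (np.int64(-52), np.int64(16)), (np.int64(-49), np.int64(15)), (np.int64(-46), np.int64(15)), (np.int64(-43), np.int64(11)), (np.int64(-40), np.int64(10)), (np.int64(-37), np.int64(4)), (np.int64(-34), np.int64(0)), (np.int64(-31), np.int64(15)), (np.int64(-28), np.int64(23)), (np.int64(-25), np.int64(28)), (np.int64(-22), np.int64(10)), (np.int64(-19), np.int64(11)), (np.int64(-16), np.int64(12)), (np.int64(-13), np.int64(16)), (np.int64(-10), np.int64(27)), (np.int64(-7), np.int64(23)), (np.int64(-4), np.int64(5)), (np.int64(-1), np.int64(1)), (np.int64(2), np.int64(3)), (np.int64(5), np.int64(22)), (np.int64(8), np.int64(15)), (np.int64(11), np.int64(20)), (np.int64(14), np.int64(11)), (np.int64(17), np.int64(9)), (np.int64(20), np.int64(12)), (np.int64(23), np.int64(12)), (np.int64(26), np.int64(8)), (np.int64(29), np.int64(1)), (np.int64(32), np.int64(0)), (np.int64(35), np.int64(5)), (np.int64(38), np.int64(19)), (np.int64(41), np.int64(19)), (np.int64(44), np.int64(19)), (np.int64(47), np.int64(12)), (np.int64(50), np.int64(8)), (np.int64(53), np.int64(10)), (np.int64(56), np.int64(11)), (np.int64(59), np.int64(8)), (np.int64(62), np.int64(3))]
```

View pics/s5.png

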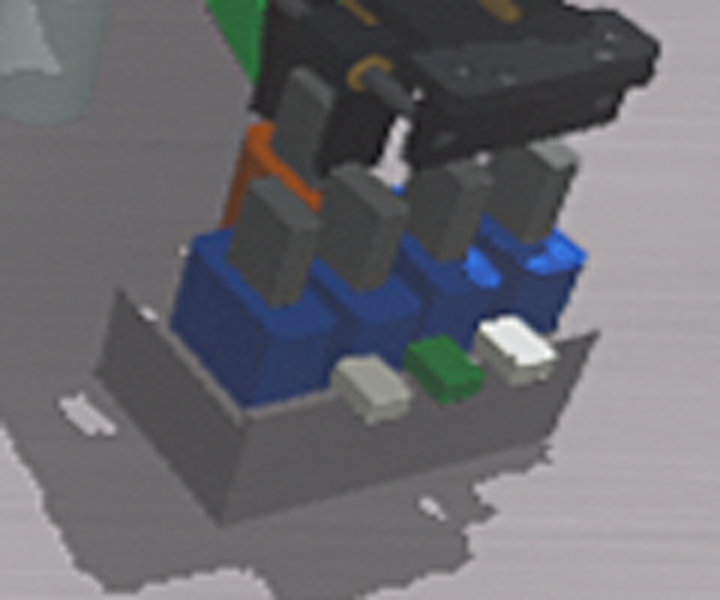

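The nose is about 12 mm past the blue fronts in the middle gap (the orange shows at crop (260,150), lined up with the gap behind the green tag), and there is no notable force. I'll keep pushing.

Request:
{"op": "move_arm", "data": {"commands": [[[0,0.07,0.01,0,0,0],[0,0.14,0.02,0,0,0],[0,0.21,0.03,0,0,0],[0,0.28,0.03,0,0,0],[0,0.35,0.03,0,0,0],[0,0.42,0.03,0,0,0],[0,0.5,0.03,0,0,0],[0,0.5,0.03,0,0,0]]]}}

```text
time: 15.6
position: [0.5745, 0.2487, 0.3047]
tool_rot: [0.55, 0.835, 0.0, 0.0]
ft_force: [-0.0, -0.2, -1.9]
grip_width: 0.0294
grip_force: 55.0
```

Request:
{"op": "move_arm", "data": {"commands": [[[0,0.07,0.0,0,0,0],[0,0.14,0.0,0,0,0],[0,0.21,0.0,0,0,0],[0,0.28,0.0,0,0,0],[0,0.35,0.0,0,0,0],[0,0.42,0,0,0,0],[0,0.42,0,0,0,0]]]}}

```text
time: 16.48
position: [0.5901, 0.2552, 0.3048]
tool_rot: [0.55, 0.835, 0.0, 0.001]
ft_force: [0.2, -0.3, -2.2]
grip_width: 0.0297
grip_force: 55.0
```

```bash
python3 - <<'E'
from h import *
loc(); st(); c=camera("scene"); L,o,b=rackview(c)
print(o.sum(),np.percentile(L[o],[2,50,98],axis=0).round(1).tolist())
m=o&(L[...,2]>101);print(m.sum(),L[m].mean(0))
cv2.imwrite("pics/s6.png",cv2.resize(c["pixels"][190:310,390:510],(720,600),interpolation=2)[:,:])
E
```

```text
x,y,z mm [-10.9  -0.3 140.8] f [ 0.1 -0.3 -2.2] t 16.475
{'time': 16.475, 'q': [0.235, 0.669, 1.471, -0.0, 1.0, -0.17], 'position': [0.59, 0.255, 0.305], 'ft_force': [0.184, -0.264, -2.156], 'grip_width': 0.03, 'grip_force': 54.996}
60 [[1.8, -8.6, 92.3], [13.1, -0.4, 105.8], [19.8, 9.0, 108.0]]
52 [ 11.50675879  -0.45474925 105.75795033]
```

View pics/s6.png

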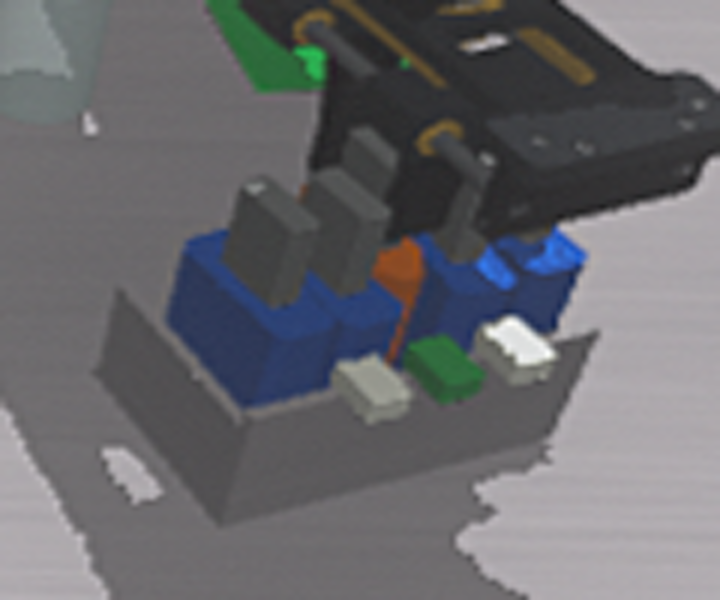

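The orange shows at crop (400,270), between the second and third blue cassettes, which have moved apart and stayed upright. Now the last 11 mm, with a force check.

Request:
{"op": "move_arm", "data": {"commands": [[[0,0.06,0.01,0,0,0],[0,0.12,0.02,0,0,0],[0,0.18,0.03,0,0,0],[0,0.23,0.03,0,0,0],[0,0.23,0.03,0,0,0]]]}}

```text
time: 17.15
position: [0.5982, 0.2589, 0.3034]
tool_rot: [0.55, 0.835, 0.0, 0.0]
ft_force: [0.6, 0.5, -1.7]
grip_width: 0.0294
grip_force: 55.0
```

Request:
{"op": "move_arm", "data": {"commands": [[[0,0.02,0,0,0,0],[0,0.04,0,0,0,0],[0,0.04,0,0,0,0]]]}}

```text
time: 17.52
position: [0.5995, 0.2594, 0.3034]
tool_rot: [0.55, 0.835, -0.0, 0.0]
ft_force: [0.7, -0.4, -0.5]
grip_width: 0.0294
grip_force: 55.0
```

Request:
{"op": "move_arm", "data": {"commands": [[[0,0.02,0,0,0,0],[0,0.04,0,0,0,0],[0,0.04,0,0,0,0]]]}}

```text
time: 17.9
position: [0.6011, 0.2601, 0.3034]
tool_rot: [0.55, 0.835, 0.0, 0.0]
ft_force: [-0.7, 0.0, -1.4]
grip_width: 0.0295
grip_force: 55.0
```

```bash
python3 - <<'E'
from h import *
loc(); c=camera("scene"); L,o,b=rackview(c)
for n,m in(("o",o),("b",b)): 
    k=m&(L[...,2]>101); print(n,k.sum(),np.percentile(L[k],[2,50,98],axis=0).round(1).tolist())
E
```

```text
x,y,z mm [ 8.000e-01 -1.000e-01  1.394e+02] f [-0.6  0.3 -1.4] t 17.9
o 62 [[8.7, -9.4, 102.7], [20.8, -1.8, 104.5], [30.8, 10.2, 106.1]]
b 433 [[-24.9, -62.1, 101.8], [22.8, -31.4, 104.4], [82.8, 55.1, 192.2]]
```

Request:
{"op": "move_arm", "data": {"commands": [[[0,0.02,0,0,0,0],[0,0.04,0,0,0,0],[0,0.04,0,0,0,0]]]}}

```text
time: 18.32
position: [0.6025, 0.2607, 0.3034]
tool_rot: [0.55, 0.835, 0.0, 0.0]
ft_force: [0.0, 0.3, -2.5]
grip_width: 0.0295
grip_force: 55.0
```

Request:
{"op": "move_arm", "data": {"commands": [[[0,0.02,0,0,0,0],[0,0.04,0,0,0,0],[0,0.04,0,0,0,0]]]}}

```text
time: 18.7
position: [0.6039, 0.2614, 0.3034]
tool_rot: [0.55, 0.835, 0.0, 0.0]
ft_force: [0.0, -0.3, -2.0]
grip_width: 0.0296
grip_force: 55.0
```

Request:
{"op": "move_arm", "data": {"commands": [[[0,0.02,0,0,0,0],[0,0.04,0,0,0,0],[0,0.04,0,0,0,0]]]}}

```text
time: 19.08
position: [0.6051, 0.2619, 0.3033]
tool_rot: [0.55, 0.835, -0.001, -0.0]
ft_force: [-1.7, 0.1, -0.9]
grip_width: 0.0297
grip_force: 55.0
```

Request:
{"op": "move_arm", "data": {"commands": [[[0,0.02,0,0,0,0],[0,0.04,0,0,0,0],[0,0.04,0,0,0,0]]]}}

```text
time: 19.45
position: [0.6058, 0.2622, 0.3033]
tool_rot: [0.55, 0.835, -0.002, -0.001]
ft_force: [-5.1, -1.2, 1.8]
grip_width: 0.0298
grip_force: 55.0
```

```bash
python3 - <<'E'
from h import *
loc()
P=cloud(camera("scene"));L=np.stack([(P-O)@xr,(P-O)@yr,P[...,2]],-1)*1000
m=(abs(L[...,1])<60)&(L[...,0]>20)&(L[...,0]<60)&(L[...,2]>10)&(L[...,2]<62); print("outer back wall x",np.percentile(L[m][:,0],[10,50,90]))
E
```

```text
x,y,z mm [5.400e+00 1.000e-01 1.393e+02] f [-5.1  0.9  1.8] t 19.45
outer back wall x [38.66245102 39.81897241 40.74635819]
```

Contact with the wall came at the expected depth: its inner face is near 34.8 and the nose near 35. I'll release and lift clear.

Request:
{"op": "move_arm", "data": {"commands": [[[0,0,0.01,0,0,0],[0,0,0.01,0,0,0],[0,0,0.01,0,0,0],[0,0,0.01,0,0,0],[0,0,0.01,0,0,0]]], "claw": -1}}

```text
time: 20.12
position: [0.607, 0.2626, 0.3031]
tool_rot: [0.55, 0.835, 0.0, 0.0]
ft_force: [0.1, 0.2, 0.1]
grip_width: 0.071
grip_force: 0.0
```

Request:
{"op": "move_arm", "data": {"commands": [[[0,0,-0.5,0,0,0],[0,0,-1.2,0,0,0],[0,0,-2.2,0,0,0],[0,-1,-3.2,0,0,0],[0,-2.5,-3.6,0,0,0],[0,-4,-3.6,0,0,0],[0,-4.5,-3.6,0,0,0],[-2,-4.5,-3.6,0,0,0],[-4,-4.5,-3.6,0,0,0],[-6,-4.5,-3.6,0,0,0],[-7,-4.5,-3.6,0,0,0],[-7,-4.5,-3.6,0,0,0]]]}}

```text
time: 21.62
position: [0.5529, -0.069, 0.4472]
tool_rot: [0.552, 0.834, 0.0, 0.001]
ft_force: [-0.2, 0.9, 0.2]
grip_width: 0.0868
grip_force: 0.0
```

```bash
python3 - <<'E'
from h import *
st(); c=camera("top"); s=camera("scene"); L,o,b=rackview(c)
tabs=((L[...,2]>141)&(L[...,2]<156)&(abs(L[...,0])<50)&(abs(L[...,1])<70)).astype(np.uint8)
k,lab,stt,ce=cv2.connectedComponentsWithStats(tabs)
for i in range(1,k): print(stt[i,4],L[lab==i].mean(0).round(1),cv2.minAreaRect(L[lab==i][:,:2].astype(np.float32)))
im=np.hstack([cv2.resize(c["pixels"][90:200,150:280],(400,338)),cv2.resize(s["pixels"][195:305,390:520],(400,338))]); cv2.imwrite("pics/s7.png",im)
E
```

```text
{'time': 21.625, 'q': [-0.325, 0.387, 1.554, -0.001, 1.198, -0.726], 'position': [0.553, -0.069, 0.447], 'ft_force': [-0.224, 0.903, 0.204], 'grip_width': 0.087, 'grip_force': 0.0}
76 [ -0.5 -51.  147.7] ((0.2438945770263672, -50.497772216796875), (30.581899642944336, 12.142474174499512), 3.208116292953491)
70 [  3.6 -26.7 148.4] ((3.6321191787719727, -26.832378387451172), (31.289867401123047, 11.708635330200195), 4.156272888183594)
74 [  3.5  -1.9 148. ] ((4.338340759277344, -1.8505544662475586), (12.05405330657959, 30.724889755249023), 89.66027069091797)
77 [  2.7  23.1 147.9] ((3.3073348999023438, 23.42841911315918), (12.398097038269043, 30.880165100097656), 82.8824462890625)
78 [  0.2  49.2 147.6] ((1.0734825134277344, 49.94306564331055), (30.341341018676758, 12.150280952453613), 0.3394661545753479)
```

View pics/s7.png

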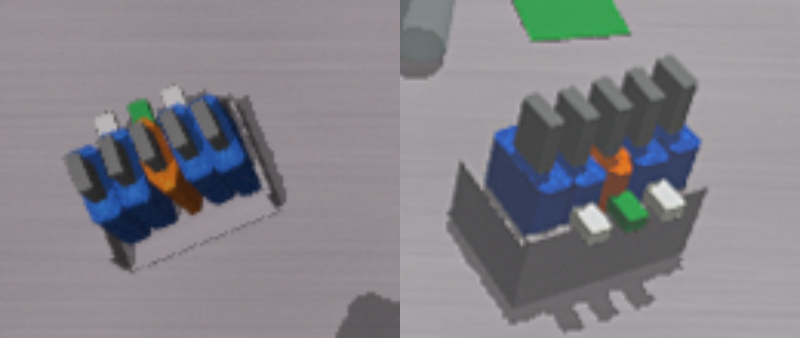

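The orange cassette stands square in the middle gap behind the green tag. Its tab is at top-crop (150,145), reads 3.5–4.3 mm against about 4.8 mm for home, and its shoulder is level with its neighbours'. All the blue cassettes are upright and the robot is clear, so I'll hand in.

```bash
python3 -c "
from rig import *
print(hand_in())"
```

```text
the job is handed in; nothing more can be done
None
```

I stood the orange cassette on the green mat and released it, then pushed it by its tab into the green-tagged middle gap until it met the rack's back, let go and handed in at 21.6 s; the last look showed it upright and square, about 1 mm or less from fully home, with all four blue cassettes standing.

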